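# Swing a notched acacia rail into line on the bench jig

## Task

Set the loose acacia rail in the bench jig ready for drilling: keeping it slanted about as it lies, push its notched end home on the upright steel post with about 5 to 10 N, then, leaning it on the post all the way, swing it round the post until its side lies flush against the steel angle stop. Hold it pressed against post and stop together for a moment, again with about 5 to 10 N on each and never as much as 20 N, then let go with it lying flat in place. Leave everything else on the bench alone.

Things in the scene. Friction and masses are not known exactly. Their poses are not given: they have to be found in the camera images.
- rail_centre (a point): middle of the loose acacia rail, half-way up. The rail is a straight pale wooden bar lying flat on the bench, 260 mm long (x), 40 mm wide (y), 45 mm tall (z), about 0.32 kg (0.22 to 0.45). One end (-x) has a square open notch through its full height, 21 mm wide and 12 mm deep, between two prongs 9.5 mm wide; the other end (+x) is plain. Grip it across its width at its middle, clear of the stop
- rail_notch (a point): point of the rail, half-way up and on its centre line, 126 mm from the rail's centre towards the notched end, where the post's axis lies when the notch is fully home on the post (the notch's floor is 8 mm further towards the plain end)
- rail_face (a point): point half-way up on the rail's long side face that is to lie against the stop (its -y side, 20 mm from the centre line), 79 mm from the rail's centre towards the plain end; when the rail is in place this point touches the middle of the stop's face
- post: fixed rigid upright round steel post, 16 mm in diameter, 70 mm tall; origin on its axis at bench height. Its x axis is the line into which the rail is to come (pointing from the post towards the stop); the rail starts on the +y side of that line, slanting by 0.40 to 0.75 rad, with its notched end nearest the post
- stop: fixed rigid steel angle bolted to the bench, 70 mm long (x), 30 mm tall, its foot reaching 34 mm back (-y). Origin at bench height in the middle of its upright front face; x runs along the face, parallel to post x, and +y points out of the face towards where the rail starts. It stands 205 mm along post x from the post, its face 20 mm to the -y side of the line, so the rail lies in line when its side is flush on the face
- pot: bystander, leave alone: orange plastic flower pot, 110 mm across the rim, 100 mm tall; origin at the centre of its underside
- bottle: bystander, leave alone: green glass bottle with a screw cap, 60 mm across, 170 mm tall; origin at the centre of its underside
- saucer: bystander, leave alone: grey silicone saucer, 120 mm across, 16 mm tall; origin at the centre of its underside
- trowel: bystander, leave alone: stainless trowel lying flat, about 290 mm long, 64 mm across its blade, wooden handle; x runs from handle to tip; origin under the middle of its length
- marker: bystander, leave alone: flat bamboo plant marker, about 160 x 18 x 5 mm, lying flat; origin under the middle of its length
- clay_pot: bystander, leave alone: small terracotta pot, 80 mm across the rim, 75 mm tall; origin at the centre of its underside

How it is judged:
By the outcome, as a careful person would: the job done as asked, in the order asked, and still so for the second after the job is handed in, with the robot touching nothing.
It also fails if it takes over 58 s, if anything falls off the work surface, if the arm or the gripper's body presses on something with over 40 N, if the wrist force passes 120 N, or if a joint passes its speed limit or range.

## Robot

A 6-joint arm with a two-finger parallel gripper is mounted at the origin on the work surface. World frame = base frame: x ahead of the robot, y to its left, z up, the work surface at z = 0. Lengths are in m, angles in rad, forces in N, time in s.
With the tool pointing down it reaches from about 0.35 to 0.775 m from the base axis. Payload 5.5 kg.
Tool frame: the origin (TCP) lies at the very end of the fingers, on their centre line; the grasp point (between the pads) lies 19 mm behind it; y points along the fingers, z is the direction in which the jaws open and shut, and the axes are right-handed (so a half turn about y gives the same grasp; the last joint's range is limited). The gripper opens to 85 mm and grips with 20 to 120 N. Pads are 22 mm wide; open, the fingers measure 114 mm over their backs; the gripper's body (76 mm by 85 mm) begins 54 mm behind the grasp point. The pads swing forward as they close: fully open they stand 13 mm farther back than shut.
Start: joints at [-1.352, 0.313, 0.046, 1.304, 0, 1.431], TCP at [0.202, -0.538, 0.231] pointing down, gripper open.
Joint ranges: [-2.76, 2.76], [-0.86, 1.69], [-1.03, 1.26], [-2.2, 2.34], [-1.47, 1.5], [-3.14, 3.14]. Speed limits (rad/s): [2.57, 2.57, 3.14, 3.14, 3.14, 3.14].

## Interface

Orientations are given as a unit quaternion [w, x, y, z].
In Python, from workcell import env gives the robot as it stands.
- The arm moves only by the shell command python3 -m inch 'ROWS' [OPENING] [FORCE]. ROWS is JSON, a list that holds one entry, the list of rows, each a list of 4 numbers: the shift along the tool's x, y, z in mm, then the turn about the tool's y in degrees. In form: [[[tx, ty, tz, spin], ...]]. A call has 1 to 10 rows; each row is the pose to reach, as a shift and turn from the pose commanded when the call began, along the tool's axes at that moment; what a row does not reach only later rows make up. A row lasts 1/10 s, in which the tool goes at most 50 mm and 8.59 degrees, less where a joint would pass 70% of its speed; a pose out of reach is approached as far as the arm can. A call with a gripper value outside its range is refused whole. OPENING is the finger opening in mm, from 0 to 85.4, set as the call begins (- or left out, the last holds). The fingers move at their own pace and stop on an object; FORCE is the grip in N (left out, the last holds). Time passes only in rows, so rows that repeat a pose let the fingers close. It gives the time, the measured TCP pose, the force and the opening at its end, in the units of the state.
- env.get_state(): the state, without advancing time (a new reading comes with each control period).
- env.read_camera(name): name is "scene" or "top" or "wrist"; returns the picture (400x640x3 uint8, blue, green, red); there is no depth.
- env.camera_model(name): a dict with "fx", "fy", "cx", "cy" (pixels), "distortion" ([k1, k2, p1, p2, k3] as OpenCV has them; the pictures are not rectified), "R" (3x3) and "t" (3): a world point X has camera coordinates R X + t; the wrist camera has in their place "mount" (4x4, takes a point from camera to tool coordinates, whose origin is the TCP and whose axes are the tool frame's). Camera axes: x right, y down, z forward; pixel columns grow to the right and rows downward; lengths in m; the calibration is good to about 2 mm. A picture is of the moment at which its call begins: read the wrist's pose just before it. camera_model takes no time and is no camera call.
- env.hand_in(): hands the job in, once; it reports no verdict.
The state is a dict: "clock": time; "joint_pos": joint angles; "qvel": joint speeds; "tau": joint torques, N m; "tcp_pos": TCP position; "orientation": TCP orientation; "wrist_force": force on the tool from outside, world axes, zero at the start; "ft_torque": the same for the moment, N m; "finger_gap": finger opening in m.
Only numpy, scipy, OpenCV 4.12 (cv2) and the standard library are available. Lean on these libraries where they do the work, as an engineer would, in place of code of your own. Each camera call takes 0.05 s, during which the arm holds its last target.

## Working session

There is one attempt and no reset: what is moved stays moved. The work goes in short steps, Python scripts to look and compute and a shell command to move; the robot and the scene stay as the last step left them, time stands still between calls to the robot, and variables do not carry over. Pictures are saved under pics/ and viewed, and the job is handed in when it is done.

```bash
ls; mkdir -p pics; python3 - <<'E'
from workcell import env
import cv2,numpy as np
s=env.get_state()
for k,v in s.items(): print(k,v)
for n in ("scene","top"):
    cv2.imwrite(f"pics/{n}0.png",env.read_camera(n))
for n in ("scene","top","wrist"):
    print(n,env.camera_model(n))
E
```

```text
pics
clock 0.0
joint_pos [-1.35160126e+00  3.14011584e-01  4.49785276e-02  1.30361445e+00
 -4.26003639e-06  1.43116794e+00]
qvel [ 2.42315147e-04  2.18633390e-04  6.87936793e-04  8.85078790e-05
  1.80781975e-04 -1.60596560e-03]
tau [ 5.28053406e-04 -4.80629754e+01  2.98534548e+01  1.91895867e-02
 -1.47232809e-04  1.76830974e-05]
tcp_pos [ 0.2017852  -0.53787785  0.23040234]
orientation [ 0.12615616 -0.12621123  0.69641051 -0.69510269]
wrist_force [ 0.54336912 -0.41326614 -0.47843443]
ft_torque [ 0.02017299  0.03490503 -0.00841772]
finger_gap 0.085176651993043
scene {'fx': 435.4989356978548, 'fy': 435.4989356978548, 'cx': 319.62849550304685, 'cy': 205.1529535060879, 'distortion': array([-0.02842292,  0.        ,  0.        ,  0.        ,  0.        ]), 'R': array([[ 3.27081749e-01,  9.44995710e-01,  7.98877437e-04],
       [ 6.06380987e-01, -2.09231947e-01, -7.67153238e-01],
       [-7.24789368e-01,  2.51406247e-01, -6.41463383e-01]]), 't': array([-0.21359467, -0.29964949,  1.4106014 ])}
top {'fx': 371.28909096390345, 'fy': 371.28909096390345, 'cx': 319.2974400702671, 'cy': 197.00317601768404, 'distortion': array([-0.08496258,  0.        ,  0.        ,  0.        ,  0.        ]), 'R': array([[ 0.0287479 , -0.99955025, -0.00853524],
       [-0.99601203, -0.02792256, -0.08473699],
       [ 0.08446055,  0.01093721, -0.9963668 ]]), 't': array([-0.01046729,  0.58205058,  0.90350221])}
wrist {'fx': 302.5290197165834, 'fy': 302.5290197165834, 'cx': 324.02738260434444, 'cy': 197.42738217214358, 'distortion': array([-0.0123104,  0.       ,  0.       ,  0.       ,  0.       ]), 'mount': array([[-2.13816122e-03,  9.50954270e-01,  3.09324111e-01,
        -7.83743522e-02],
       [ 4.78917930e-04, -3.09323809e-01,  9.50956651e-01,
        -1.42162968e-01],
       [ 9.99997599e-01,  2.18143950e-03,  2.05955122e-04,
        -1.01487180e-03],
       [ 0.00000000e+00,  0.00000000e+00,  0.00000000e+00,
         1.00000000e+00]])}
```

View pics/scene0.png

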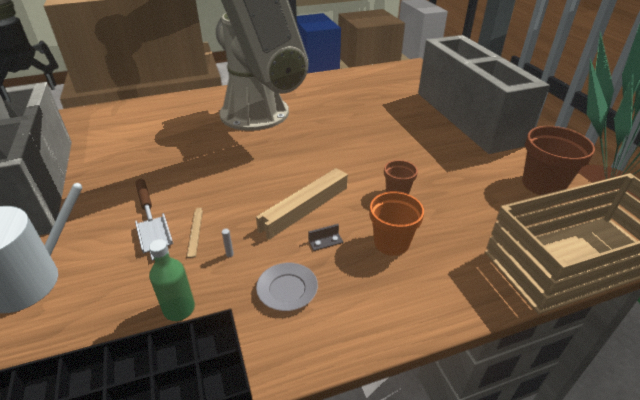

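View pics/top0.png

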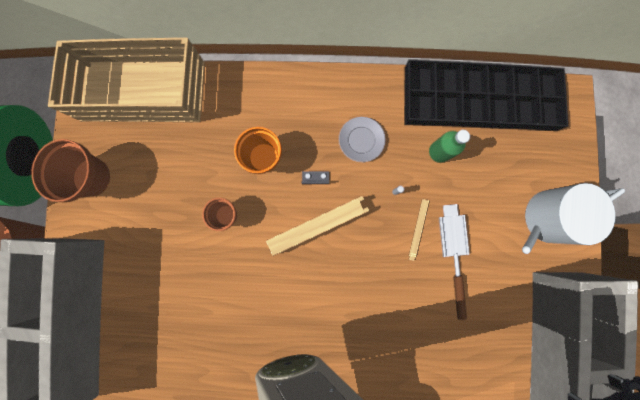

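The scene view shows the rail with its notch near (262,228), the post near (227,243) and the stop near (325,237). In the top view the rail runs from (363,205) to (270,248), with the post at about (399,189) and the stop at (316,178). Next I'll enlarge both.

```bash
python3 - <<'E'
import cv2
a=cv2.imread("pics/top0.png")[160:265,255:415]
cv2.imwrite("pics/top0c.png",cv2.resize(a,None,fx=5,fy=5,interpolation=cv2.INTER_CUBIC))
a=cv2.imread("pics/scene0.png")[160:270,210:360]
cv2.imwrite("pics/scene0c.png",cv2.resize(a,None,fx=5,fy=5,interpolation=cv2.INTER_CUBIC))
E
```

```text
(no output)
```

View pics/top0c.png

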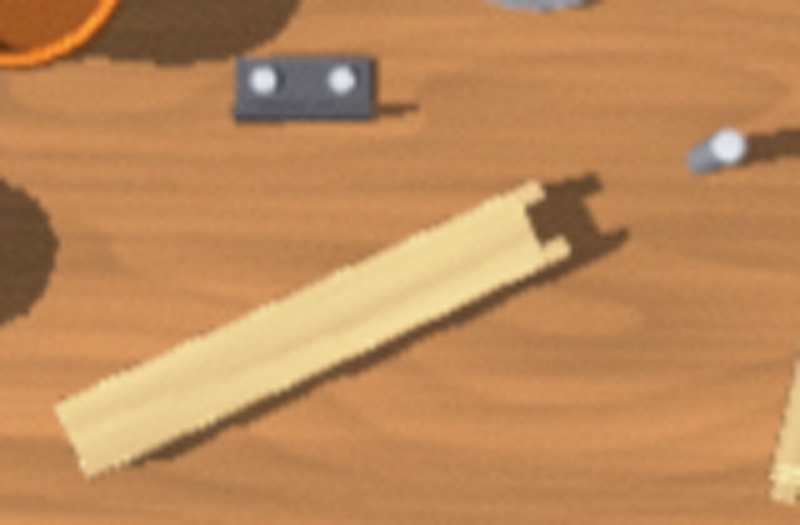

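View pics/scene0c.png

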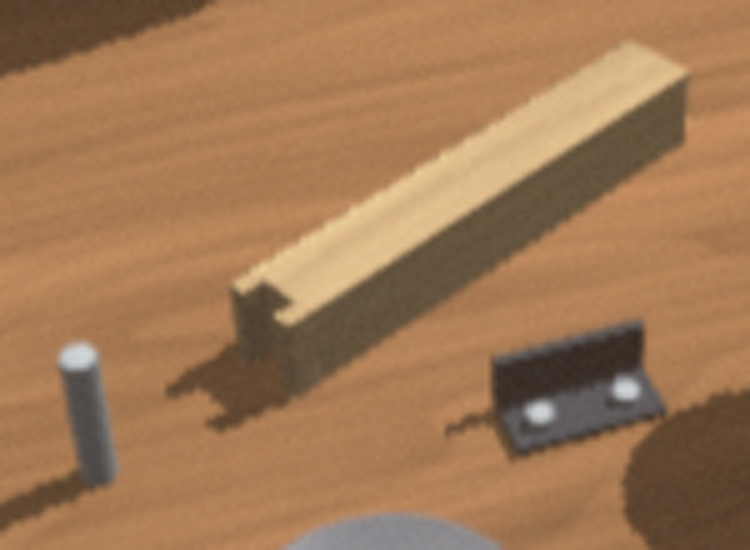

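```bash
cat > h.py <<'E'
import numpy as np,cv2
from workcell import env
def bp(cam,uv,z):
    m=env.camera_model(cam); K=np.array([[m['fx'],0,m['cx']],[0,m['fy'],m['cy']],[0,0,1]])
    p=cv2.undistortPoints(np.array([[uv]],float),K,np.array(m['distortion'])).ravel()
    R=np.array(m['R']);t=np.array(m['t']); C=-R.T@t; d=R.T@np.array([p[0],p[1],1])
    return C+d*(z-C[2])/d[2]
def pj(cam,X):
    m=env.camera_model(cam); K=np.array([[m['fx'],0,m['cx']],[0,m['fy'],m['cy']],[0,0,1]])
    return cv2.projectPoints(np.atleast_2d(np.array(X,float)),cv2.Rodrigues(np.array(m['R']))[0],np.array(m['t']),K,np.array(m['distortion']))[0].reshape(-1,2)
E
python3 - <<'E'
from h import *
np.set_printoptions(precision=4,suppress=True)
T=lambda u,v:((u+.5)/5-.5+255,(v+.5)/5-.5+160)
S=lambda u,v:((u+.5)/5-.5+210,(v+.5)/5-.5+160)
for n,c,p,z in [("prongU","top",T(540,181),.045),("prongL","top",T(570,250),.045),("plU","top",T(56,407),.045),("plL","top",T(88,478),.045),
 ("post","top",T(729,146),.07),("postS","scene",S(79,355),.07),("postbaseS","scene",S(99,478),.0),
 ("stopL base","top",T(235,121),0),("stopR base","top",T(375,121),0),("stopL back","top",T(237,57),0.003),("stopR back","top",T(374,57),0.003),
 ("stopS topL","scene",S(493,357),.03),("stopS topR","scene",S(642,321),.03),
 ("footS L","scene",S(516,456),.0),("footS R","scene",S(665,410),.0),
 ("prong S near","scene",S(288,325),.045),("prong S far","scene",S(232,290),.045),("plain S near","scene",S(688,73),.045),("plain S far","scene",S(632,40),.045),("base S near","scene",S(293,397),0)]:
    print(n,bp(c,p,z))
E
```

```text
prongU [ 0.5863 -0.1     0.045 ]
prongL [ 0.5529 -0.1153  0.045 ]
plU [0.4695 0.1327 0.045 ]
plL [0.4357 0.1159 0.045 ]
post [ 0.6033 -0.1874  0.07  ]
postS [ 0.6039 -0.1852  0.07  ]
postbaseS [ 0.6053 -0.1866  0.    ]
stopL base [0.617  0.0529 0.    ]
stopR base [ 0.619  -0.0192  0.    ]
stopL back [0.6499 0.0528 0.003 ]
stopR back [ 0.6518 -0.0178  0.003 ]
stopS topL [ 0.6191 -0.0144  0.03  ]
stopS topR [0.6185 0.0546 0.03  ]
footS L [ 0.6508 -0.0147  0.    ]
footS R [0.6456 0.056  0.    ]
prong S near [ 0.5867 -0.0959  0.045 ]
prong S far [ 0.5567 -0.1136  0.045 ]
plain S near [0.4717 0.1347 0.045 ]
plain S far [0.4362 0.1186 0.045 ]
base S near [ 0.5843 -0.0966  0.    ]
```

```bash
cat >> h.py <<'E'
from scipy.spatial.transform import Rotation as Ro
def Rt(s): q=s['orientation']; return Ro.from_quat([q[1],q[2],q[3],q[0]]).as_matrix()
np.set_printoptions(precision=4,suppress=True)
def show():
    s=env.get_state();R=Rt(s)
    print('t',round(s['clock'],2),'p',s['tcp_pos'],'x',np.degrees(np.arctan2(R[1,0],R[0,0])).round(2),'down',R[:,1],'gap',round(s['finger_gap'],4),'F',np.round(s['wrist_force'],2),'M',np.round(s['ft_torque'],3),'q6',s['joint_pos'][5].round(3))
    return s,R
E
python3 - <<'E'
from h import *
s,R=show(); print(R)
for d in [(0.512,.0095,.15),(0.512,.0095,.012)]:
    print(R.T@(np.array(d)-s['tcp_pos'])*1000)
E
python3 -m inch --help | head -20
```

```text
t 0.1 p [ 0.2018 -0.5379  0.2305] x -159.44 down [-0.0004  0.0016 -1.    ] gap 0.0855 F [-0.15  0.45 -0.59] M [ 0.036  0.007 -0.032] q6 1.431
[[-0.9363 -0.0004  0.3511]
 [-0.3511  0.0016 -0.9363]
 [-0.0002 -1.     -0.0016]]
[-482.6589   81.248  -403.526 ]
[-482.6295  219.2478 -403.3011]invalid input: not JSON, or not a number
```

```bash
python3 -m inch '[[[-34,0,-28,-7],[-68,0,-56,-14],[-102,0,-84,-21],[-136,0,-112,-28],[-170,0,-140,-35],[-204,0,-168,-42],[-238,0,-196,-49],[-272,0,-224,-56],[-306,0,-252,-63],[-340,0,-280,-70]]]' 85
python3 - <<'E'
from h import *
s,R=show()
print(R.T@(np.array([.512,.0095,.14])-s['tcp_pos'])*1000)
E
```

```text
clock: 1.1
tcp_pos: [0.4223, -0.1551, 0.2311]
orientation: [-0.504, 0.504, -0.496, 0.496]
wrist_force: [1.0, 0.2, 0.2]
finger_gap: 0.0849
t 1.1 p [ 0.4223 -0.1551  0.2311] x -89.16 down [-0.0001  0.     -1.    ] gap 0.0849 F [0.99 0.24 0.19] M [-0.074 -0.041 -0.03 ] q6 1.026
[-163.2486   91.1235   92.0783]
```

```bash
python3 -m inch '[[[-35,10,20,-7],[-70,30,40,-14],[-105,50,60,-20],[-140,70,80,-26],[-163,80,92,-26],[-163,80,92,-26],[-163,80,92,-26]]]'
python3 - <<'E'
from h import *
s,R=show()
im=env.read_camera('wrist');cv2.imwrite('pics/w1.png',im)
m=env.camera_model('wrist');print(s['clock'])
M=np.array(m['mount']);K=np.array([[m['fx'],0,m['cx']],[0,m['fy'],m['cy']],[0,0,1]])
# project predicted model
r=np.array([np.cos(np.radians(116.9)),np.sin(np.radians(116.9)),0]);w=np.array([r[1],-r[0],0])
c=np.array([.512,.0095,0.045])
P=[c+a*r+b*w for a,b in((-.13,.02),(-.13,-.02),(.13,-.02),(.13,.02))]+[np.array([.604,-.1865,.07])]
Rc=M[:3,:3].T@R.T; tc=-M[:3,:3].T@(R.T@s['tcp_pos'])-M[:3,:3].T@M[:3,3]
uv=cv2.projectPoints(np.array(P),cv2.Rodrigues(Rc)[0],tc,K,np.array(m['distortion']))[0].reshape(-1,2)
print(uv)
for a,b in zip(uv[:4],np.roll(uv[:4],-1,0)): cv2.line(im,tuple(map(int,a)),tuple(map(int,b)),(0,0,255),1)
cv2.imwrite('pics/w1o.png',im)
E
```

```text
clock: 1.8
tcp_pos: [0.5118, 0.0074, 0.1507]
orientation: [-0.601, 0.602, -0.372, 0.371]
wrist_force: [-0.7, -0.6, -0.3]
finger_gap: 0.0848
t 1.8 p [0.5118 0.0074 0.1507] x -63.36 down [-0.0018 -0.0003 -1.    ] gap 0.0848 F [-0.73 -0.59 -0.28] M [-0.003 -0.001  0.051] q6 0.964
1.8
[[346.4367 320.2752]
 [306.1689 320.2829]
 [298.878   25.8088]
 [353.6548  25.6324]
 [319.8201 408.0108]]
```

View pics/w1o.png

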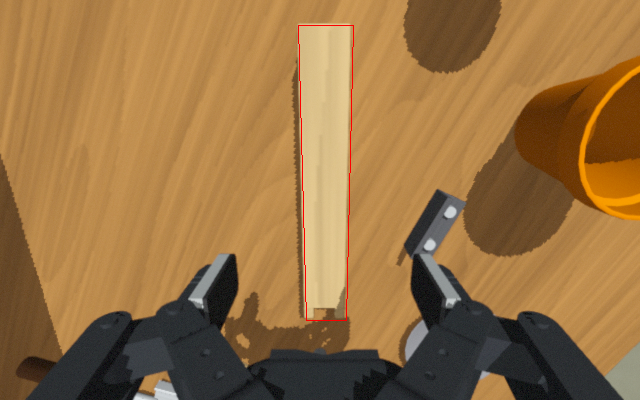

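```bash
python3 -m inch '[[[-2,30,0,0],[-2,70,0,0],[-2,105,0,0],[-2,125,0,0],[-2,136,0,0],[-2,143,0,0],[-2,144,0,0],[-2,144,0,0],[-2,144,0,0]]]' 70
python3 -c "from h import *;show()"
```

```text
clock: 2.75
tcp_pos: [0.5125, 0.0085, 0.0084]
orientation: [0.602, -0.601, 0.371, -0.373]
wrist_force: [0.2, 0.3, 0.0]
finger_gap: 0.07
t 2.75 p [0.5125 0.0085 0.0084] x -63.45 down [ 0.0022 -0.0004 -1.    ] gap 0.07 F [0.21 0.32 0.  ] M [0.    0.029 0.016] q6 0.967
```

```bash
python3 -m inch '[[[0,0,0,0],[0,0,0,0],[0,0,0,0],[0,0,0,0],[0,0,0,0],[0,0,0,0],[0,0,0,0],[0,0,0,0],[0,0,0,0],[0,0,0,0]]]' 30 80
python3 - <<'E'
from h import *
show()
cv2.imwrite('pics/w2.png',env.read_camera('wrist'));cv2.imwrite('pics/top2.png',cv2.resize(env.read_camera('top')[140:280,240:440],None,fx=4,fy=4,interpolation=cv2.INTER_CUBIC))
show()
E
```

```text
clock: 3.75
tcp_pos: [0.5119, 0.0087, 0.008]
orientation: [0.602, -0.601, 0.371, -0.372]
wrist_force: [-1.7, -0.3, 6.6]
finger_gap: 0.0392
t 3.75 p [0.5119 0.0087 0.008 ] x -63.43 down [ 0.0011 -0.0005 -1.    ] gap 0.0392 F [-1.71 -0.28  6.63] M [-0.024  0.341 -0.065] q6 0.967
t 3.85 p [0.5119 0.0087 0.008 ] x -63.43 down [ 0.0011 -0.0005 -1.    ] gap 0.0394 F [-1.27 -0.12  5.47] M [-0.094  0.328  0.046] q6 0.967
```

View pics/w2.png

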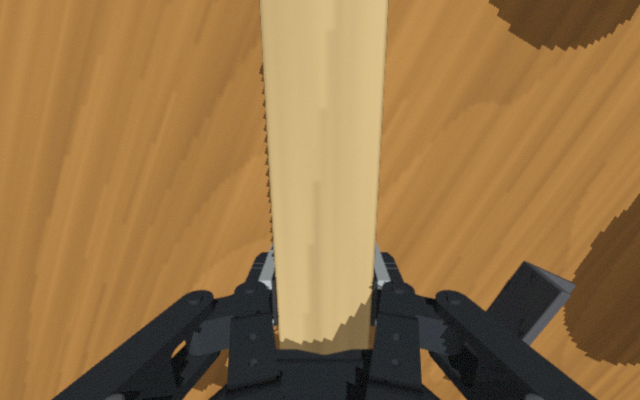

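View pics/top2.png

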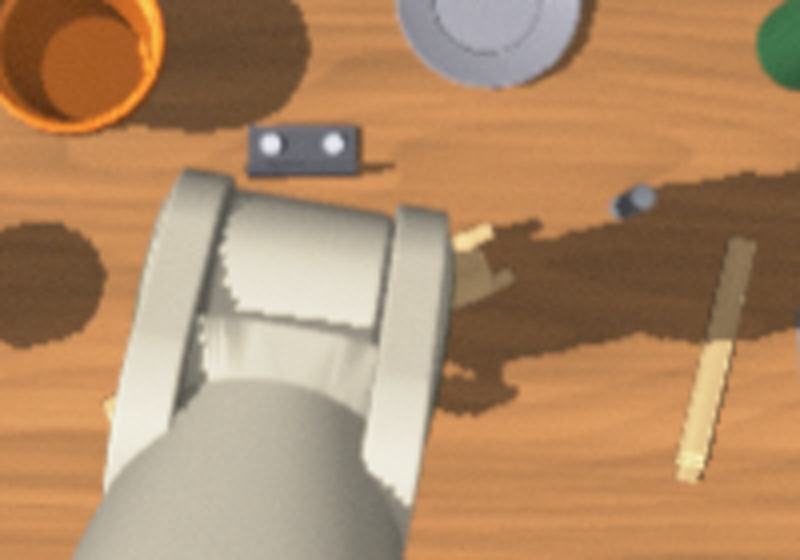

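```bash
python3 -m inch '[[[0,-2,0,0],[10,-3,-1,0],[25,-3,-2,0],[40,-3,-3,0],[55,-3,-4,0],[65,-3,-5,0],[70,-3,-5,0],[70,-3,-5,0],[70,-3,-5,0]]]'
python3 - <<'E'
from h import *
show()
im=env.read_camera('scene');cv2.imwrite('pics/s3.png',im)
cv2.imwrite('pics/s3c.png',cv2.resize(im[170:280,200:360],None,fx=5,fy=5,interpolation=cv2.INTER_CUBIC))
im=env.read_camera('top')
cv2.imwrite('pics/t3c.png',cv2.resize(im[160:240,320:420],None,fx=7,fy=7,interpolation=cv2.INTER_CUBIC))
show()
E
```

```text
clock: 4.75
tcp_pos: [0.5379, -0.0559, 0.0101]
orientation: [-0.601, 0.601, -0.372, 0.372]
wrist_force: [0.7, -0.2, -3.5]
finger_gap: 0.0393
t 4.75 p [ 0.5379 -0.0559  0.0101] x -63.45 down [-0.0007  0.0004 -1.    ] gap 0.0393 F [ 0.7  -0.17 -3.52] M [0.058 0.038 0.015] q6 0.855
t 4.85 p [ 0.5378 -0.0555  0.0102] x -63.41 down [-0.0006  0.0003 -1.    ] gap 0.0395 F [-0.16  0.07 -3.17] M [-0.043  0.005 -0.015] q6 0.855
```

View pics/s3c.png

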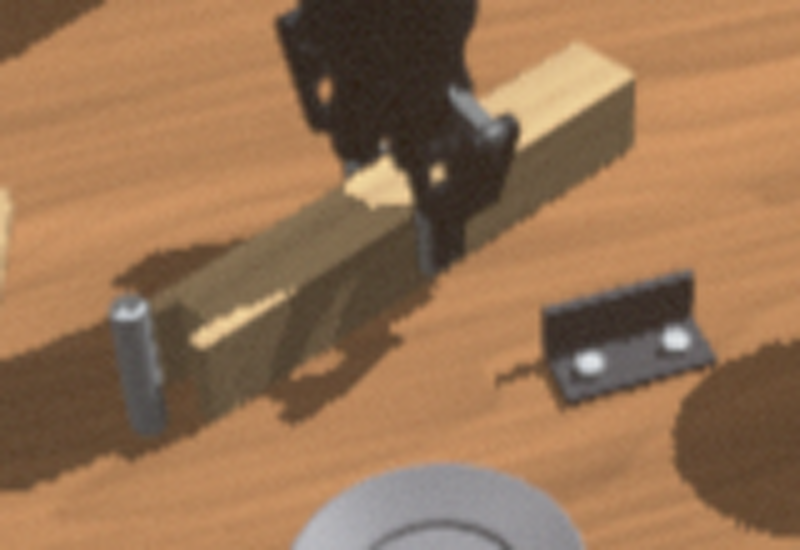

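View pics/t3c.png

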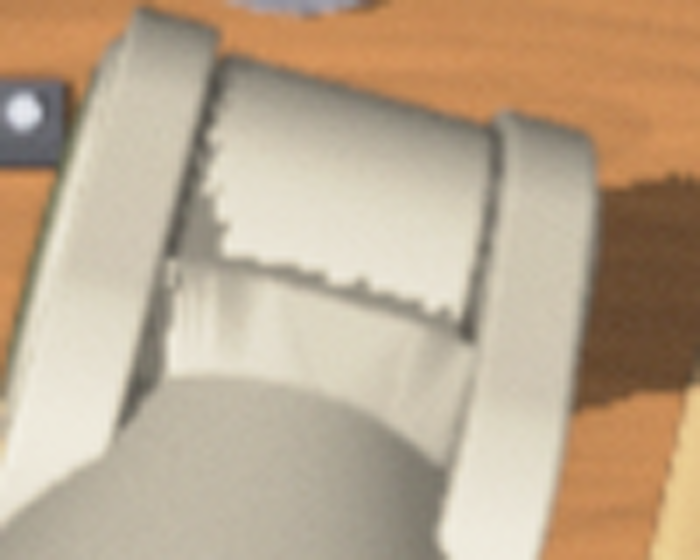

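```bash
cat >> h.py <<'E'
def outl(c,ang,z):
    a=np.radians(ang);r=np.array([np.cos(a),np.sin(a),0]);w=np.array([r[1],-r[0],0])  # w: towards stop
    c=np.array([c[0],c[1],z])
    return [c+x*r+y*w for x,y in((.13,.02),(-.13,.02),(-.13,.0105),(-.118,.0105),(-.118,-.0105),(-.13,-.0105),(-.13,-.02),(.13,-.02))]
def circ(c,z,rad=.008): return [np.array([c[0]+rad*np.cos(t),c[1]+rad*np.sin(t),z]) for t in np.linspace(0,6.283,25)]
def over(cam,im,polys,x0,y0,x1,y1,f,name):
    b=cv2.resize(im[y0:y1,x0:x1],None,fx=f,fy=f,interpolation=cv2.INTER_CUBIC)
    for P,col in polys:
        uv=(pj(cam,P)-[x0,y0]+.5)*f-.5
        cv2.polylines(b,[np.round(uv).astype(int)],True,col,1)
    cv2.imwrite(name,b)
E
python3 - <<'E'
from h import *
im=cv2.imread('pics/s3.png')
c=np.array([.5379,-.0559])+.0007*np.array([-.447,.894])
p=(.604,-.1865)
over('scene',im,[(outl(c,116.57,.047),(0,0,255)),(outl(c,116.57,.002),(255,0,0)),(circ(p,.07),(0,255,0)),(circ(p,0),(0,255,0))],205,180,335,270,6,'pics/s3o.png')
E
```

```text
(no output)
```

View pics/s3o.png

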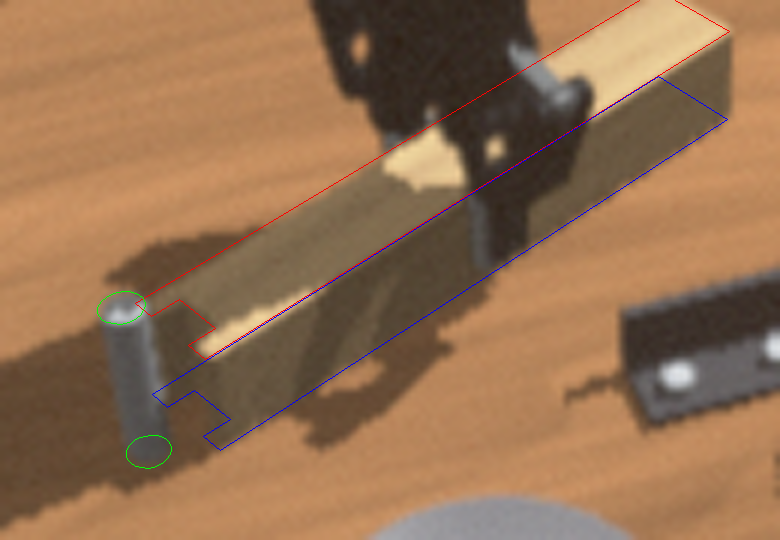

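The overlay lines up. The post is about 1 mm to the stop side of the rail line and about 21 mm short of home. I'll lower the rail and move up to the post.

```bash
python3 -m inch '[[[2,1,0,0],[5,2,1,0],[9,2,1,0],[12,2,1,0],[12,2,1,0],[12,2,1,0],[12,2,1,0]]]'
python3 -c "from h import *;show()"
```

```text
clock: 5.55
tcp_pos: [0.5444, -0.0663, 0.0082]
orientation: [-0.601, 0.601, -0.372, 0.372]
wrist_force: [0.1, 0.2, -4.1]
finger_gap: 0.0392
t 5.55 p [ 0.5444 -0.0663  0.0082] x -63.45 down [-0.0002  0.0001 -1.    ] gap 0.0392 F [ 0.07  0.19 -4.13] M [ 0.062 -0.022  0.003] q6 0.84
```

```bash
python3 -m inch '[[[2,0.3,0,0],[4,0.5,0,0],[5,0.5,0,0],[5,0.5,0,0],[5,0.5,0,0]]]'
python3 -c "from h import *;show()"
python3 -m inch '[[[1,0,0,0],[2,0,0,0],[2,0,0,0],[2,0,0,0]]]'
python3 -c "from h import *;show()"
```

```text
clock: 6.05
tcp_pos: [0.5471, -0.0709, 0.0081]
orientation: [0.602, -0.601, 0.372, -0.372]
wrist_force: [-0.7, -0.1, 0.8]
finger_gap: 0.0389
t 6.05 p [ 0.5471 -0.0709  0.0081] x -63.44 down [ 0.0007 -0.0002 -1.    ] gap 0.0389 F [-0.73 -0.08  0.85] M [0.244 0.144 0.009] q6 0.833
clock: 6.45
tcp_pos: [0.5477, -0.0724, 0.008]
orientation: [0.602, -0.601, 0.372, -0.372]
wrist_force: [-2.2, 3.8, 4.1]
finger_gap: 0.0392
t 6.45 p [ 0.5477 -0.0724  0.008 ] x -63.43 down [ 0.0002  0.0003 -1.    ] gap 0.0392 F [-2.25  3.78  4.1 ] M [0.797 0.337 0.043] q6 0.83
```

```bash
python3 -m inch '[[[0,-0.4,0,0],[0.5,-0.4,0,0],[0.5,-0.4,0,0],[0.5,-0.4,0,0]]]'
cat >> h.py <<'E'
def frc(n=0):
    s,R=show(); f=R.T@np.array(s['wrist_force'])
    print('tool F: post-push %.2f  down %.2f  z(toward stop push) %.2f'%(-f[0],-f[1],-f[2]))
E
python3 -c "from h import *;frc()"
```

```text
clock: 6.85
tcp_pos: [0.5479, -0.0731, 0.0081]
orientation: [-0.601, 0.602, -0.372, 0.372]
wrist_force: [-0.7, 3.3, 0.9]
finger_gap: 0.0392
t 6.85 p [ 0.5479 -0.0731  0.0081] x -63.45 down [-0.0001 -0.0001 -1.    ] gap 0.0392 F [-0.73  3.27  0.88] M [0.47  0.072 0.068] q6 0.829
tool F: post-push 3.25  down 0.88  z(toward stop push) -0.81
```

```bash
python3 -m inch '[[[0.5,0,0,0],[1,0,0,0],[1,0,0,0],[1,0,0,0]]]'
python3 -c "from h import *;frc()"
```

```text
clock: 7.25
tcp_pos: [0.5484, -0.0742, 0.0081]
orientation: [-0.601, 0.602, -0.372, 0.372]
wrist_force: [-0.6, 1.4, -0.2]
finger_gap: 0.0389
t 7.25 p [ 0.5484 -0.0742  0.0081] x -63.45 down [-0.     -0.0005 -1.    ] gap 0.0389 F [-0.6   1.42 -0.22] M [0.346 0.116 0.067] q6 0.828
tool F: post-push 1.54  down -0.22  z(toward stop push) -0.10
```

```bash
python3 -m inch '[[[0.5,0,0,0],[1,0,0,0],[1,0,0,0],[1,0,0,0]]]'
python3 -c "from h import *;frc()"
python3 -m inch '[[[0.5,0,0,0],[1,0,0,0],[1,0,0,0],[1,0,0,0]]]'
python3 -c "from h import *;frc()"
```

```text
clock: 7.65
tcp_pos: [0.5488, -0.0751, 0.0081]
orientation: [-0.601, 0.602, -0.372, 0.372]
wrist_force: [-1.3, 0.7, -1.8]
finger_gap: 0.0392
t 7.65 p [ 0.5488 -0.0751  0.0081] x -63.45 down [-0.0001 -0.0005 -1.    ] gap 0.0392 F [-1.25  0.71 -1.82] M [0.121 0.072 0.097] q6 0.827
tool F: post-push 1.19  down -1.82  z(toward stop push) 0.81
clock: 8.05
tcp_pos: [0.5488, -0.0752, 0.0081]
orientation: [0.602, -0.601, 0.372, -0.371]
wrist_force: [-2.0, 4.7, 1.3]
finger_gap: 0.0392
t 8.05 p [ 0.5488 -0.0752  0.0081] x -63.43 down [-0.0007  0.0008 -1.    ] gap 0.0392 F [-1.96  4.7   1.33] M [ 0.776  0.287 -0.056] q6 0.826
tool F: post-push 5.08  down 1.33  z(toward stop push) -0.36
```

```bash
python3 -m inch '[[[0.5,0,0,0],[0.5,0,0,0],[0.5,0,0,0]]]'
python3 - <<'E'
from h import *
frc()
im=env.read_camera('scene');frc()
c=np.array([.5488,-.0752])+.0007*np.array([-.447,.894])
p=(.604,-.1865)
over('scene',im,[(outl(c,116.57,.045),(0,0,255)),(circ(p,.07),(0,255,0)),(circ(p,0),(0,255,0))],205,180,335,270,6,'pics/s4o.png')
cv2.imwrite('pics/s4.png',cv2.resize(im[190:270,205:285],None,fx=7,fy=7,interpolation=cv2.INTER_CUBIC))
E
```

```text
clock: 8.35
tcp_pos: [0.5488, -0.0752, 0.0081]
orientation: [0.602, -0.601, 0.372, -0.371]
wrist_force: [-1.8, 6.4, 0.9]
finger_gap: 0.0392
t 8.35 p [ 0.5488 -0.0752  0.0081] x -63.41 down [-0.001   0.0015 -1.    ] gap 0.0392 F [-1.79  6.39  0.91] M [ 0.974  0.316 -0.087] q6 0.825
tool F: post-push 6.52  down 0.89  z(toward stop push) -1.26
t 8.4 p [ 0.5488 -0.0752  0.0081] x -63.41 down [-0.001   0.0015 -1.    ] gap 0.039 F [-2.45  5.46  0.93] M [ 0.916  0.298 -0.102] q6 0.825
tool F: post-push 5.98  down 0.92  z(toward stop push) -0.25
```

View pics/s4.png

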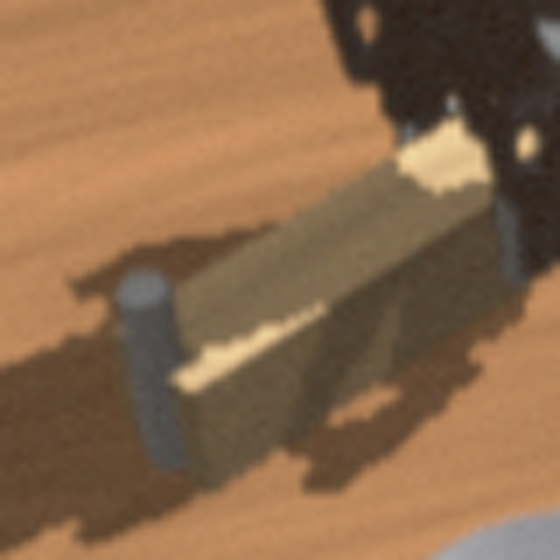

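Home on the post: the position matches the prediction, and pushing further gave about 6.5 N with no more travel. Next comes the swing, in 4° steps about the post (radius ≈ 125 mm), with the lean checked at each step.

```bash
python3 -m inch '[[[0.3,0,0,0],[0.3,0,0.6,0.3],[0.4,0,2.2,1],[0.5,0,4.4,2],[0.6,0,6.5,3],[0.7,0,8.7,4],[0.7,0,8.7,4]]]'
python3 -c "from h import *;frc()"
```

```text
clock: 9.1
tcp_pos: [0.5565, -0.0718, 0.0081]
orientation: [0.588, -0.588, 0.393, -0.392]
wrist_force: [-3.1, 4.9, 2.9]
finger_gap: 0.0389
t 9.1 p [ 0.5565 -0.0718  0.0081] x -67.45 down [-0.0019  0.0015 -1.    ] gap 0.0389 F [-3.09  4.93  2.91] M [ 0.949  0.534 -0.44 ] q6 0.905
tool F: post-push 5.74  down 2.89  z(toward stop push) 0.97
```

```bash
python3 -m inch '[[[0.3,-0.2,0.4,0],[0.4,-0.2,2.2,1],[0.5,-0.2,4.4,2],[0.6,-0.2,6.5,3],[0.7,-0.2,8.7,4],[0.7,-0.2,8.7,4]]]'
python3 -c "from h import *;frc()"
```

```text
clock: 9.7
tcp_pos: [0.5642, -0.069, 0.0081]
orientation: [-0.574, 0.574, -0.414, 0.412]
wrist_force: [-5.4, 5.8, 3.1]
finger_gap: 0.0394
t 9.7 p [ 0.5642 -0.069   0.0081] x -71.47 down [-0.003   0.0018 -1.    ] gap 0.0394 F [-5.44  5.82  3.14] M [ 0.957  0.731 -0.625] q6 0.984
tool F: post-push 7.26  down 3.11  z(toward stop push) 3.32
```

```bash
python3 -m inch '[[[0,-0.4,-0.3,0],[0.2,-0.4,1.6,1],[0.3,-0.4,3.6,2],[0.4,-0.4,5.7,3],[0.5,-0.4,7.9,4],[0.5,-0.4,7.9,4]]]'
python3 -c "from h import *;frc()"
```

```text
clock: 10.3
tcp_pos: [0.5719, -0.0667, 0.0081]
orientation: [-0.559, 0.559, -0.434, 0.431]
wrist_force: [-4.6, 6.0, 0.7]
finger_gap: 0.0392
t 10.3 p [ 0.5719 -0.0667  0.0081] x -75.45 down [-0.0031  0.0022 -1.    ] gap 0.0392 F [-4.56  6.    0.74] M [ 1.039  0.582 -0.41 ] q6 1.061
tool F: post-push 6.96  down 0.72  z(toward stop push) 2.90
```

```bash
python3 -m inch '[[[0,0,0,0],[0,0,1.6,1],[0.1,0,3.8,2],[0.2,0,6.0,3],[0.3,0,8.2,4],[0.3,0,8.2,4]]]'
python3 -c "from h import *;frc()"
```

```text
clock: 10.9
tcp_pos: [0.5799, -0.0649, 0.0082]
orientation: [-0.544, 0.544, -0.453, 0.451]
wrist_force: [-4.9, 6.2, 0.4]
finger_gap: 0.0391
t 10.9 p [ 0.5799 -0.0649  0.0082] x -79.46 down [-0.0031  0.0022 -1.    ] gap 0.0391 F [-4.87  6.2   0.43] M [ 0.969  0.616 -0.431] q6 1.137
tool F: post-push 6.99  down 0.40  z(toward stop push) 3.66
```

```bash
python3 -m inch '[[[0,0,0,0],[0,0,1.6,1],[0.1,0,3.8,2],[0.2,0,6.0,3],[0.3,0,8.2,4],[0.3,0,8.2,4]]]'
python3 - <<'E'
from h import *
frc()
im=env.read_camera('scene');cv2.imwrite('pics/s5.png',cv2.resize(im[170:280,210:350],None,fx=5,fy=5,interpolation=cv2.INTER_CUBIC))
E
```

```text
clock: 11.5
tcp_pos: [0.588, -0.0637, 0.0081]
orientation: [-0.528, 0.528, -0.472, 0.469]
wrist_force: [-4.2, 6.8, 0.5]
finger_gap: 0.039
t 11.5 p [ 0.588  -0.0637  0.0081] x -83.47 down [-0.0032  0.0023 -1.    ] gap 0.039 F [-4.19  6.82  0.46] M [ 1.076  0.658 -0.493] q6 1.212
tool F: post-push 7.26  down 0.43  z(toward stop push) 3.38
```

View pics/s5.png

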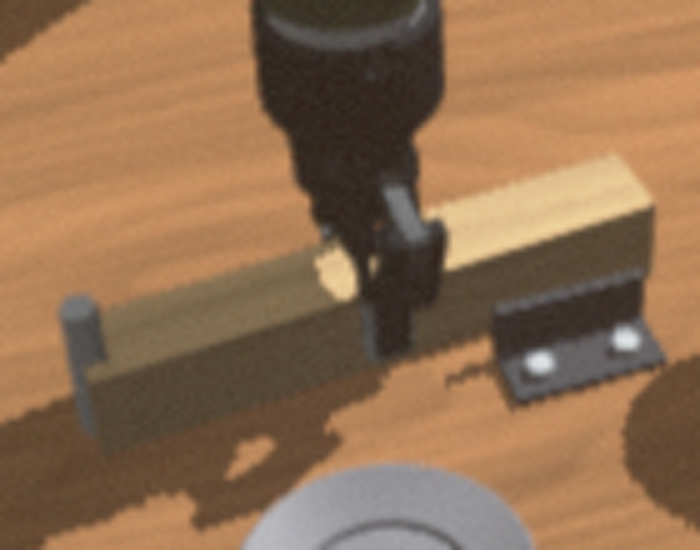

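```bash
python3 -m inch '[[[0,0,-0.3,0],[0,0,1.0,0.7],[0,0,2.3,1.4],[0.1,0,4.0,2.2],[0.2,0,5.8,3],[0.2,0,5.8,3]]]'
python3 -c "from h import *;frc()"
python3 -m inch '[[[0,0,0.5,0.3],[0,0,1.2,0.6],[0,0,1.8,0.9],[0,0,1.8,0.9]]]'
python3 -c "from h import *;frc()"
```

```text
clock: 12.15
tcp_pos: [0.594, -0.0631, 0.0081]
orientation: [-0.515, 0.515, -0.486, 0.483]
wrist_force: [-3.7, 6.8, 0.4]
finger_gap: 0.0394
t 12.15 p [ 0.594  -0.0631  0.0081] x -86.44 down [-0.0028  0.0026 -1.    ] gap 0.0394 F [-3.73  6.84  0.43] M [ 1.119  0.517 -0.439] q6 1.268
tool F: post-push 7.06  down 0.41  z(toward stop push) 3.30
clock: 12.55
tcp_pos: [0.5958, -0.063, 0.0081]
orientation: [-0.512, 0.512, -0.49, 0.487]
wrist_force: [-4.0, 6.7, -0.9]
finger_gap: 0.0388
t 12.55 p [ 0.5958 -0.063   0.0081] x -87.32 down [-0.0027  0.0026 -1.    ] gap 0.0388 F [-3.98  6.69 -0.93] M [ 1.137  0.565 -0.398] q6 1.284
tool F: post-push 6.86  down -0.96  z(toward stop push) 3.66
```

```bash
python3 -m inch '[[[0,0,0.5,0.25],[0,0,1.0,0.5],[0,0,1.0,0.5]]]'
python3 -c "from h import *;frc()"
python3 -m inch '[[[0,0,0.5,0.25],[0,0,1.0,0.5],[0,0,1.0,0.5]]]'
python3 -c "from h import *;frc()"
```

```text
clock: 12.85
tcp_pos: [0.5968, -0.0629, 0.0082]
orientation: [0.509, -0.509, 0.492, -0.489]
wrist_force: [-3.4, 9.2, 0.1]
finger_gap: 0.0392
t 12.85 p [ 0.5968 -0.0629  0.0082] x -87.82 down [-0.0027  0.0026 -1.    ] gap 0.0392 F [-3.38  9.23  0.14] M [ 1.132  0.507 -0.42 ] q6 1.293
tool F: post-push 9.35  down 0.11  z(toward stop push) 3.03
clock: 13.15
tcp_pos: [0.5978, -0.0629, 0.0081]
orientation: [-0.507, 0.507, -0.494, 0.491]
wrist_force: [-3.2, 8.0, -0.3]
finger_gap: 0.0391
t 13.15 p [ 0.5978 -0.0629  0.0081] x -88.33 down [-0.0027  0.0026 -1.    ] gap 0.0391 F [-3.24  8.02 -0.27] M [ 1.177  0.567 -0.398] q6 1.302
tool F: post-push 8.11  down -0.30  z(toward stop push) 3.01
```

```bash
python3 -m inch '[[[-0.1,0,0.4,0.2],[-0.1,0,0.9,0.4],[-0.1,0,0.9,0.4]]]'
python3 -c "from h import *;frc()"
python3 -m inch '[[[0,0,0.4,0.2],[0,0,0.9,0.4],[0,0,0.9,0.4]]]'
python3 -c "from h import *;frc()"
```

```text
clock: 13.45
tcp_pos: [0.5981, -0.0628, 0.0081]
orientation: [-0.505, 0.506, -0.496, 0.493]
wrist_force: [-4.6, 7.9, 2.1]
finger_gap: 0.0394
t 13.45 p [ 0.5981 -0.0628  0.0081] x -88.65 down [-0.0037  0.0021 -1.    ] gap 0.0394 F [-4.6   7.89  2.06] M [1.022 0.767 0.278] q6 1.309
tool F: post-push 8.00  down 2.02  z(toward stop push) 4.42
clock: 13.75
tcp_pos: [0.5982, -0.0629, 0.0082]
orientation: [-0.504, 0.506, -0.497, 0.494]
wrist_force: [-8.5, 5.6, 3.8]
finger_gap: 0.0391
t 13.75 p [ 0.5982 -0.0629  0.0082] x -88.92 down [-0.0052  0.0016 -1.    ] gap 0.0391 F [-8.53  5.64  3.85] M [0.846 1.227 1.397] q6 1.314
tool F: post-push 5.80  down 3.79  z(toward stop push) 8.45
```

```bash
python3 -m inch '[[[0.2,-0.2,0,-0.2],[0.2,-0.2,0,-0.35],[0.2,-0.2,0,-0.35]]]'
python3 -c "from h import *;frc()"
```

```text
clock: 14.05
tcp_pos: [0.5982, -0.0629, 0.0082]
orientation: [-0.505, 0.506, -0.496, 0.492]
wrist_force: [-6.8, 6.6, 2.0]
finger_gap: 0.039
t 14.05 p [ 0.5982 -0.0629  0.0082] x -88.68 down [-0.0052  0.0023 -1.    ] gap 0.039 F [-6.79  6.55  1.97] M [1.102 1.14  0.429] q6 1.309
tool F: post-push 6.71  down 1.91  z(toward stop push) 6.65
```

```bash
python3 -m inch '[[[0.1,-0.1,0.3,0],[0.1,-0.1,0.3,0],[0.1,-0.1,0.3,0],[0.1,-0.1,0.3,0]]]'
python3 -c "from h import *;frc()"
python3 -m inch '[[[0,0,0,0],[0,0,0,0],[0,0,0,0]]]'
python3 -c "from h import *;frc()"
python3 -m inch '[[[0,0,0,0],[0,0,0,0],[0,0,0,0]]]'
python3 - <<'E'
from h import *
frc()
im=env.read_camera('scene');cv2.imwrite('pics/s6.png',cv2.resize(im[170:280,210:350],None,fx=5,fy=5,interpolation=cv2.INTER_CUBIC))
im=env.read_camera('top');cv2.imwrite('pics/t6.png',cv2.resize(im[150:230,275:415],None,fx=5,fy=5,interpolation=cv2.INTER_CUBIC))
frc()
E
```

```text
clock: 14.45
tcp_pos: [0.5982, -0.0629, 0.0082]
orientation: [-0.505, 0.507, -0.496, 0.492]
wrist_force: [-6.8, 7.8, 2.0]
finger_gap: 0.0392
t 14.45 p [ 0.5982 -0.0629  0.0082] x -88.67 down [-0.0057  0.0025 -1.    ] gap 0.0392 F [-6.75  7.8   2.  ] M [1.085 1.213 0.371] q6 1.309
tool F: post-push 7.96  down 1.94  z(toward stop push) 6.58
clock: 14.75
tcp_pos: [0.5981, -0.0629, 0.0082]
orientation: [-0.505, 0.507, -0.496, 0.492]
wrist_force: [-7.9, 7.6, 2.7]
finger_gap: 0.0388
t 14.75 p [ 0.5981 -0.0629  0.0082] x -88.67 down [-0.0058  0.0024 -1.    ] gap 0.0388 F [-7.88  7.58  2.69] M [1.055 1.233 0.412] q6 1.309
tool F: post-push 7.76  down 2.62  z(toward stop push) 7.72
clock: 15.05
tcp_pos: [0.5982, -0.0629, 0.0082]
orientation: [-0.505, 0.507, -0.496, 0.492]
wrist_force: [-7.2, 6.8, 1.9]
finger_gap: 0.0393
t 15.05 p [ 0.5982 -0.0629  0.0082] x -88.68 down [-0.0057  0.0025 -1.    ] gap 0.0393 F [-7.22  6.83  1.89] M [0.986 1.23  0.406] q6 1.309
tool F: post-push 7.00  down 1.83  z(toward stop push) 7.07
t 15.15 p [ 0.5981 -0.0629  0.0082] x -88.68 down [-0.0059  0.0025 -1.    ] gap 0.0392 F [-6.52  7.92  1.51] M [1.097 1.219 0.365] q6 1.309
tool F: post-push 8.07  down 1.45  z(toward stop push) 6.34
```

View pics/s6.png

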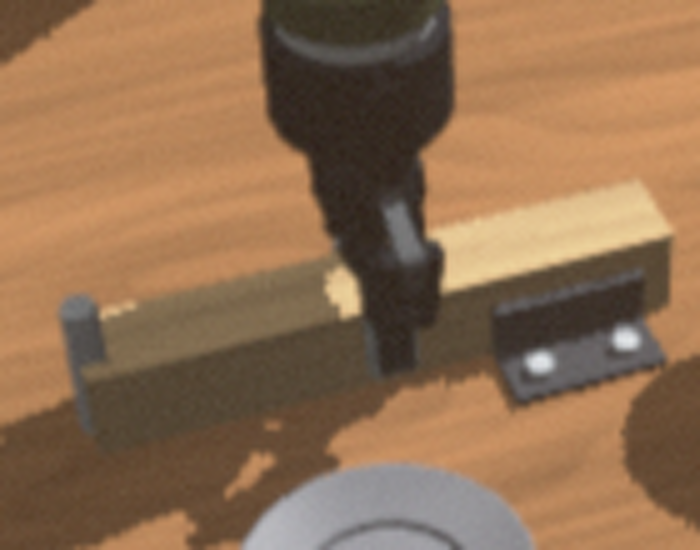

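View pics/t6.png

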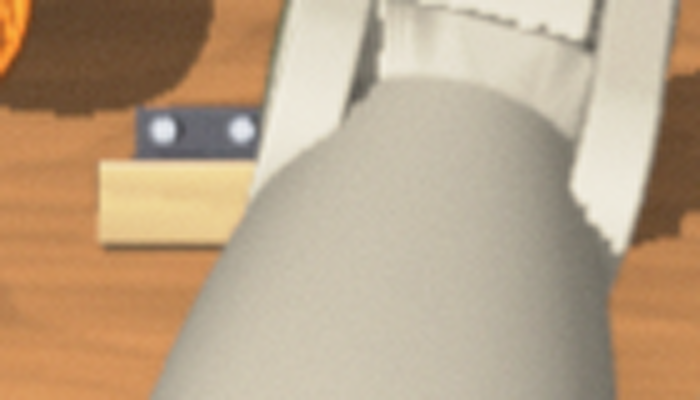

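Flush and held for over 1 s with about 7 N on the post and about 6–7 N on the stop. I'll relax it slightly and let go.

```bash
python3 -m inch '[[[-0.3,0,-0.4,0],[-0.5,0,-0.8,0],[-0.5,0,-0.8,0]]]'
python3 -c "from h import *;frc()"
python3 -m inch '[[[-0.5,0,-0.8,0],[0,0,0,0],[0,0,0,0],[0,0,0,0],[0,0,0,0],[0,0,0,0],[0,0,0,0],[0,0,0,0]]]' 72 20
python3 -c "from h import *;frc()"
```

```text
clock: 15.45
tcp_pos: [0.5981, -0.0628, 0.0082]
orientation: [-0.505, 0.506, -0.496, 0.493]
wrist_force: [-5.0, 5.5, -0.2]
finger_gap: 0.0391
t 15.45 p [ 0.5981 -0.0628  0.0082] x -88.69 down [-0.0044  0.0017 -1.    ] gap 0.0391 F [-5.03  5.5  -0.16] M [0.842 0.887 0.428] q6 1.309
tool F: post-push 5.62  down -0.19  z(toward stop push) 4.91
clock: 16.25
tcp_pos: [0.6005, -0.0642, 0.0091]
orientation: [-0.505, 0.505, -0.495, 0.495]
wrist_force: [0.6, -0.1, 0.0]
finger_gap: 0.0721
t 16.25 p [ 0.6005 -0.0642  0.0091] x -88.79 down [ 0.     -0.0001 -1.    ] gap 0.0721 F [ 0.58 -0.09  0.  ] M [-0.035  0.068  0.038] q6 1.31
tool F: post-push -0.11  down 0.00  z(toward stop push) -0.58
```

```bash
python3 -m inch '[[[0,-8,-2,0],[0,-20,-2,0],[0,-45,-2,0],[0,-80,-2,0],[0,-120,-2,0],[0,-150,-2,0],[0,-160,-40,0],[0,-160,-80,0],[0,-160,-120,0],[0,-160,-150,0]]]'
python3 -m inch '[[[0,0,0,0],[0,0,0,0],[0,0,0,0]]]'
python3 - <<'E'
from h import *
show()
im=env.read_camera('scene');cv2.imwrite('pics/s7f.png',im);cv2.imwrite('pics/s7.png',cv2.resize(im[170:280,210:350],None,fx=5,fy=5,interpolation=cv2.INTER_CUBIC))
im=env.read_camera('top');cv2.imwrite('pics/t7f.png',im);cv2.imwrite('pics/t7.png',cv2.resize(im[150:230,275:415],None,fx=5,fy=5,interpolation=cv2.INTER_CUBIC))
E
```

```text
clock: 17.25
tcp_pos: [0.4484, -0.0671, 0.1702]
orientation: [0.505, -0.505, 0.494, -0.495]
wrist_force: [-0.5, -0.4, 0.3]
finger_gap: 0.0719
clock: 17.55
tcp_pos: [0.4519, -0.0677, 0.1701]
orientation: [0.506, -0.505, 0.494, -0.496]
wrist_force: [-0.6, -0.1, -0.1]
finger_gap: 0.0717
t 17.55 p [ 0.4519 -0.0677  0.1701] x -88.79 down [ 0.0025 -0.0009 -1.    ] gap 0.0717 F [-0.58 -0.11 -0.09] M [-0.002 -0.01  -0.027] q6 1.225
```

View pics/s7.png

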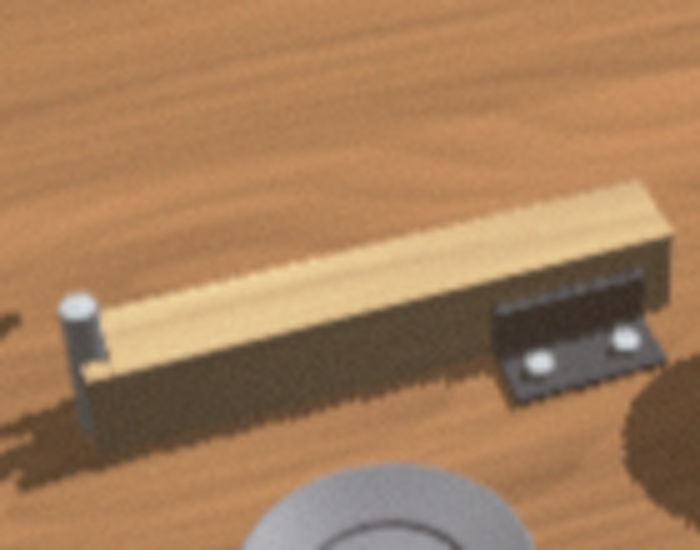

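View pics/t7.png

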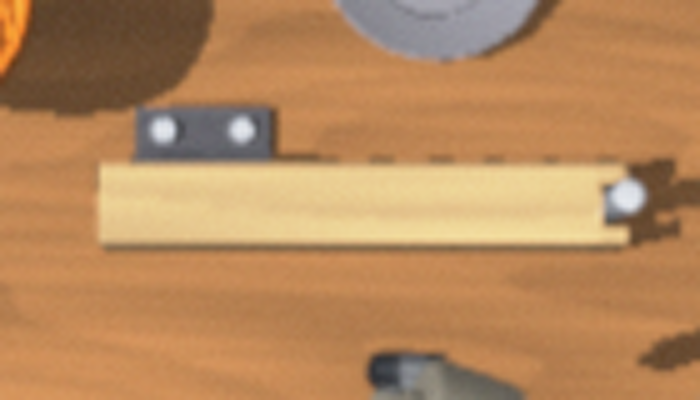

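View pics/t7f.png

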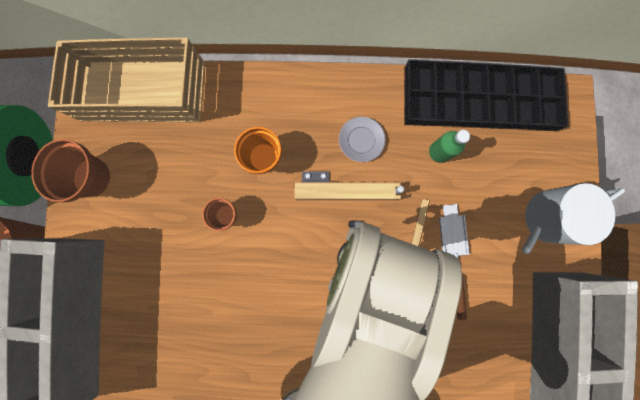

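The rail lies flat with its side along the stop face (lower edge level from (100,243) to (630,243) in the top crop). The post sits at the notch floor (610,208), and the bystanders are where they were.

```bash
python3 -c "
from workcell import env
print(env.hand_in())"
```

```text
the job is handed in; nothing more can be done
None
```

The rail is in the jig: the notch is home on the post, its side is flush against the steel angle stop, and it lies flat and released. I handed the job in at about 17.7 s on the clock.

- **Seating:** I gripped the rail at its middle and moved it to the post at its original slant, lifted about 2 mm and then lowered. Pushed home, it read about 6.5 N with no further travel.
- **Swing:** I turned it about 25° round the post in small steps. The lean read 5.7 to 9.4 N at each check, apart from the 0.6 s between the last two checks, which was not sampled.
- **Hold:** I pressed it against both for over 1 s before letting go. It read about 7 to 8 N towards the post and 6.3 to 7.7 N sideways. From the wrist moment, about 6 N of the sideways force was on the stop.
- **Brief excess:** When it first met the stop I had turned it slightly too far. The stop force was then an estimated 12 N for about 0.3 s, above the 5 to 10 N asked but below the 20 N limit. I backed it off before the hold.
- **Last checks:** The final pictures show the rail flat and along the stop face, with the post at the notch floor. The gripper is clear with about zero wrist force, and nothing else on the bench looks moved. At picture resolution I can't rule out a gap under about 1 mm at the post or stop after release.

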